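# Feel for the last vial in a light-tight box

## Task

One light-sensitive vial is left in one of the bays of the round light-tight box, whose cover hides what is inside; the cover turns when you push against the inside of its opening, so bring the opening over one bay after another, feel inside, and lift the vial out when you have found it. Set it down gently, upright, well on the pan of the scale, and shut the box again by turning the cover until its opening sits squarely over the yellow blanking pad. Do not tip the vial over, leave the short desiccant canisters in the box and do not disturb the timer, the pad or the marker.

Things in the scene. Friction and masses are not known exactly. Their poses are not given: they have to be found in the camera images.
- box: Round light-tight box, fixed to the bench: off-white tub 256 mm across, dark blue turning cover, 76 mm high to the cover's top. Origin: centre of its underside, on the cover's axis; z up. Lined black; floor inside 14 mm above the bench. On a circle of 70 mm radius round the axis lie the blanking pad (towards the box's -x, yellow tab on the rim outside) and four bays, 84, 152, 208 and 276 degrees round from it.
- cover (a joint): Turn of the cover about the box's vertical axis, rad, positive anticlockwise from above; 0 (or a whole turn) = shut. Turns both ways without end stops, stays where left, needs about 2 N at the opening. Disc 258 mm across, underside 70 mm, top 76 mm above the bench. Fingertips 67 to 72 mm above the bench push on the inside of its opening and pass over all that is in the box.
- opening (a point): Centre of the cover's one opening, at the height of the cover's top (76 mm above the bench), 70 mm from the axis; turns with the cover. The opening is round, 88 mm across, with a black collar round it (wall 4 mm) that stands 8 mm above the cover (84 mm above the bench).
- shut_mark (a point): Point over the middle of the solid yellow blanking pad, at the height of the cover's top; where the opening's centre lies when the box is shut. Fixed to the box. The pad's top is 56 mm above the bench; it spans 86 degrees, with a thin upright rib (top 66 mm above the bench) along either side.
- bay_1 (a point): Centre of a bay, on the box's floor (14 mm above the bench), 84 degrees anticlockwise (from above) from the blanking pad: a low ring 46 mm inside, 8 mm high. One of the four bays holds the vial, the others a desiccant canister each; which is which changes. They stand up to 9 mm off the bay's centre. The space within 45 mm of the centre is otherwise clear.
- bay_2 (a point): As bay_1, 152 degrees from the blanking pad.
- bay_3 (a point): As bay_1, 208 degrees from the blanking pad.
- bay_4 (a point): As bay_1, 276 degrees from the blanking pad.
- vial: Amber glass vial with an aluminium cap and a red disc on top, 22 mm in diameter (cap 20 mm), 50 mm tall, 22 to 45 g, standing upright in its bay, so that its top is 64 mm above the bench. Origin: centre of its underside; z along its axis, up. Between fingers that close at more than 35 mm above the bench in a bay, only the vial can be caught.
- desiccant_1: Desiccant canister, white plastic disc 24 mm in diameter, 18 mm tall, standing in a bay (top 32 mm above the bench). Origin: centre of its underside.
- desiccant_2: As desiccant_1.
- desiccant_3: As desiccant_1.
- pan (a point): Centre of the top of the scale's flat steel pan, 120 mm across, 36 mm above the bench. The round white scale (150 mm across) stands firmly, to the left of the box.
- bench_timer: White bench timer with three keys, 82x58x22 mm, lying on the bench to the right of the box; a bystander. Origin: centre of its underside.
- log_pad: Paper tally pad, 149x106x12 mm, lying on the bench to the right of the box; a bystander. Origin: centre of its underside.
- marker_2: White marker with a red cap, 132 mm long, 13 mm thick, lying on the pad; a bystander. Origin: centre of its underside.

How it is judged (in metres and radians):
On the way, in this order (a step that is already met when the one before it is completed fails the run):
1. the vial is lifted clear of the box (z of vial in the frame of box above 0.085 m), for 0.1 s.
2. the vial stands upright on the scale's pan (horizontal distance between vial and pan below 0.045 m and z of vial in the frame of pan below 0.004 m and angle between vial's own z axis and vertical below 0.1 rad), for 0.2 s.
At the end, for the whole second after the job is handed in: The vial stands still and upright (within 0.1 rad) on the pan, its middle within 45 mm of the pan's middle; the opening's centre is within 8 mm of the shut mark; the three desiccant canisters are in the box (all of step 2 and z of vial in the frame of pan above -0.004 m and linear speed of vial below 0.02 m/s and horizontal distance between opening and shut_mark below 0.008 m and z of each of desiccant_1, desiccant_2, desiccant_3 in the frame of box below 0.03 m and horizontal distance between each of desiccant_1, desiccant_2, desiccant_3 and box below 0.115 m); the robot touches nothing.
It fails at once if the vial is tipped over (more than 1 rad) (angle between vial's own z axis and vertical above 1 rad).
It fails at once if the vial is dropped (falls faster than 0.5 m/s untouched) (linear speed of vial above 0.5 m/s and contact force between the fingers and vial below 0.05 N).
It fails at once if a bystander (timer, pad or marker) is pushed more than 30 mm (distance of any of bench_timer, log_pad, marker_2 from where it was at the start of the episode above 0.03 m).
It also fails if it takes over 67 s, if anything falls off the work surface, if the arm or the gripper's body presses on something with over 40 N, if the wrist force passes 120 N, or if a joint passes its speed limit or range.

## Robot

A 7-joint arm with a two-finger parallel gripper is mounted at the origin on a cart in front of the work surface, level with it; the furniture and walls round the work are solid. World frame = base frame: x ahead of the robot, y to its left, z up, the work surface at z = 0. Lengths are in mm, angles in rad, forces in N, time in s.
With the tool pointing down it reaches from about 350 to 900 mm from the base axis. Payload 8.1 kg.
Tool frame: the origin (TCP) lies between the finger pads; the fingertips stand 22 mm ahead of it and the grasp point (between the pads) lies 3 mm ahead of it; z points along the fingers, y is the line along which they close (so a half turn about z gives the same grasp; the last joint's range is limited). The gripper opens to 92 mm and grips with 3 to 60 N. Pads are 19 mm wide; open, the fingers measure 130 mm over their backs; the gripper's body (75 mm by 190 mm) begins 47 mm behind the grasp point.
Start: joints at [-1.233, 0.434, 0.025, 1.573, -0.012, 1.134, -0.075], TCP at [266.692, 565.257, 248.742] pointing down, gripper open.
Joint ranges: [-2.62, 2.62], [-0.44, 2.09], [-1.27, 1.32], [0.08, 2.57], [-1.32, 4.46], [0.12, 2], [-2.74, 2.74]. Speed limits (rad/s): [2.22, 2.22, 3.01, 3.01, 3.14, 3.14, 3.14].

## Interface

Orientations are given as a rotation vector (axis times angle).
In Python, from plant import env gives the robot as it stands.
- The arm moves only by the tool send_rows, never from a script. Its argument "commands" is a list that holds one entry, the list of rows, each a list of 4 numbers: the shift along the tool's x, y, z as a fraction of full scale, then the turn about the tool's z as a fraction of full scale. In form: [[[x, y, z, spin], ...]]. A call has 1 to 8 rows; each row is the pose to reach, as a shift and turn from the pose commanded when the call began, along the tool's axes at that moment; what a row does not reach only later rows make up. Full scale, the value 1, is 1000 mm for a shift and 90 degrees for a turn. A row lasts 1/8 s, in which the tool goes at most 62.5 mm and 10.7 degrees, less where a joint would pass 70% of its speed; a pose out of reach is approached as far as the arm can. A call with a number of a shift or a turn outside -1 to 1 is refused whole. A call with a gripper value outside its range is refused whole. "hand" is the opening, from 0 (shut) to 1 (fully open), set as the call begins (left out, the last holds). The fingers move at their own pace and stop on an object; the grip force is fixed at half the most. Time passes only in rows, so rows that repeat a pose let the fingers close. It gives the time, the measured TCP pose, the force, the opening and the grip force at its end, in the units of the state.
- env.sense(): the state, without advancing time (a new reading comes with each control period).
- env.capture(name): name is "side" or "top" or "wrist"; returns a dict with "image" (480x640x3 uint8, red, green, blue), "range_z" (480x640 float32, mm along the optical axis (not along the pixel's ray), 0 where there is no reading), "intrinsics" (3x3 intrinsics, pixels), "R" (3x3) and "t" (3): a world point X has camera coordinates R X + t; the wrist camera has in their place "mount" (4x4, takes a point from camera to tool coordinates, whose origin is the TCP and whose axes are the flange's). Camera axes: x right, y down, z forward; pixel columns grow to the right and rows downward; lengths in mm; the calibration is good to about 2 mm. The wrist camera is an equidistant fisheye: a pixel r from the principal point sees the ray r / f radians off the axis. A picture is of the moment at which its call begins: read the wrist's pose just before it.
- env.job_done(): hands the job in; it is judged then, once.
The state is a dict: "time_s": time; "joints": joint angles; "dq": joint speeds; "joint_efforts": joint torques, N m; "tool_pos": TCP position; "orientation": TCP orientation; "ft_force": force on the tool from outside, world axes, zero at the start; "wrist_torque": the same for the moment, N m; "finger_gap": finger opening in mm; "grip_force": force on a finger pad.
Only numpy, scipy, OpenCV 4.12 (cv2) and the standard library are available. Lean on these libraries where they do the work, as an engineer would, in place of code of your own. Each camera call takes 0.05 s, during which the arm holds its last target. There are 200 camera calls.

## Working session

There is one attempt and no reset: what is moved stays moved. The work goes in short steps, Python scripts to look and compute and a tool call to move; the robot and the scene stay as the last step left them, time stands still between calls to the robot, and variables do not carry over. Pictures are saved under pics/ and viewed, at most 10 in all, crops included, and the job is handed in when it is done.

Besides the shell and the picture viewer there is one more tool, called after "Request:" by a JSON object that holds its "op" and its "data", one argument or row to a line. send_rows: Moves the arm, as the interface text tells. Its arguments: {"type":"object","properties":{"commands":{"type":"array","items":{"type":"array","items":{"type":"array","items":{"type":"number","minimum":-1,"maximum":1}}}},"hand":{"type":"number"}},"required":["commands"]}

```bash
mkdir -p pics; ls
python3 - <<'E'
from plant import env
import cv2,numpy as np
s=env.sense();print({k:np.round(v,3) for k,v in s.items()})
for n in("top","side"):
    c=env.capture(n);np.savez(n+'.npz',**{k:c[k] for k in c})
    cv2.imwrite(f'pics/{n}0.png',c['image'][:,:,::-1])
    print(n,c['intrinsics'],c['R'],c['t'])
E
```

```text
pics
{'time_s': np.float64(0.0), 'joints': array([-1.233,  0.435,  0.025,  1.574, -0.012,  1.134, -0.075]), 'dq': array([-0.   ,  0.001, -0.001, -0.001, -0.001, -0.002, -0.   ]), 'joint_efforts': array([ 0.0000e+00, -6.6783e+01,  9.8600e-01, -3.1446e+01, -6.0000e-02,
        4.3000e-02,  0.0000e+00]), 'tool_pos': array([266.527, 564.802, 247.964]), 'orientation': array([-6.870e-01, -3.065e+00,  2.000e-03]), 'ft_force': array([0.371, 0.037, 0.136]), 'wrist_torque': array([-0.019,  0.007,  0.027]), 'grip_force': np.float64(0.0), 'finger_gap': np.float64(91.72)}
top [[526.48534833   0.         319.08058242]
 [  0.         526.48534833 248.2071904 ]
 [  0.           0.           1.        ]] [[-0.02658808 -0.99963809 -0.00409307]
 [-0.99625385  0.02683467 -0.08220804]
 [ 0.08228813  0.00189198 -0.99660679]] [ -19.66333521  559.001454   1150.24619441]
side [[608.59664136   0.         320.0212617 ]
 [  0.         608.59664136 241.50338183]
 [  0.           0.           1.        ]] [[ 0.99939763  0.03055464 -0.01645603]
 [ 0.00643771 -0.62917163 -0.77723974]
 [-0.03410195  0.77666561 -0.62898933]] [-518.36832747   53.65469274 1393.39961773]
```

View pics/top0.png

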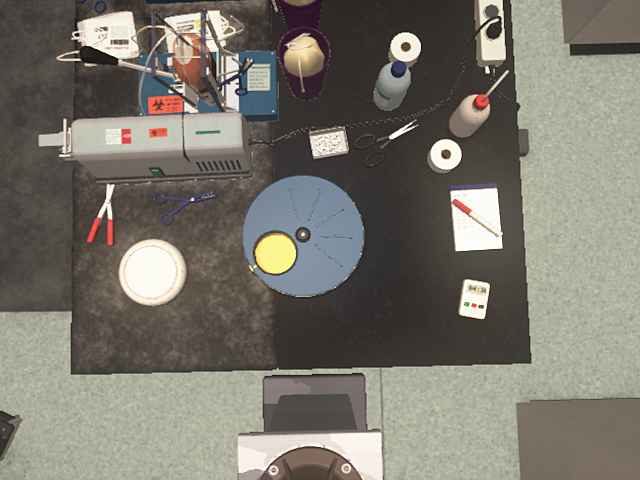

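View pics/side0.png

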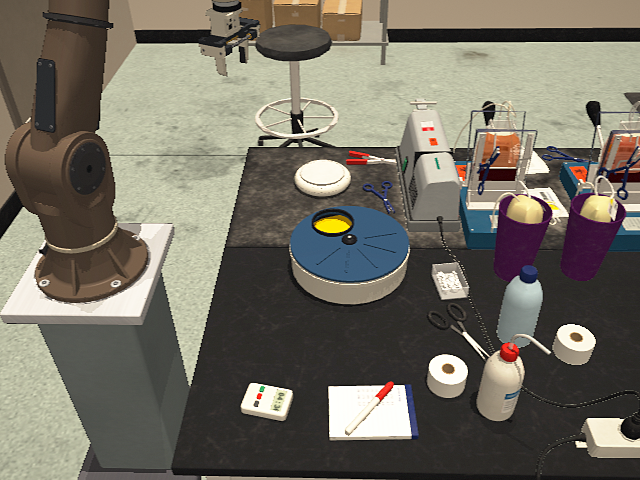

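The top view shows the cover's centre near (304,236), the opening over yellow at about (276,253), the tab at (251,268) and the scale at (153,272). The side view shows the same layout, with the gripper hanging high at the left. The bystanders are to the right at about (475,220) and (475,298), away from the work.

```bash
cat > h.py <<'E'
import numpy as np,cv2
from scipy.spatial.transform import Rotation as Ro
def ray(c,u,v,z):
    K,R,t=c['intrinsics'],c['R'],c['t']
    d=R.T@np.linalg.solve(K,[u,v,1.]);o=-R.T@t
    return o+d*(z-o[2])/d[2]
def blob(m):
    n,l,st,ce=cv2.connectedComponentsWithStats(m.astype(np.uint8));i=1+st[1:,4].argmax();return l==i,ce[i],st[i]
E
python3 - <<'E'
from h import *
for n in('top','side'):
    c=dict(np.load(n+'.npz'));im=c['image'];hsv=cv2.cvtColor(im,cv2.COLOR_RGB2HSV)
    H,S,V=[hsv[:,:,i].astype(int) for i in range(3)]
    def circ(m,z,name):
        m,ce,st=blob(m)
        cn=max(cv2.findContours(m.astype(np.uint8),0,1)[0],key=cv2.contourArea)
        P=np.array([ray(c,p[0][0],p[0][1],z)[:2] for p in cv2.convexHull(cn)],np.float32)
        # area centroid of rectified hull
        M=cv2.moments(P.reshape(-1,1,2));print(n,name,np.round([M['m10']/M['m00'],M['m01']/M['m00']],1),'d',round(2*np.sqrt(M['m00']/np.pi),1),'px',np.round(ce),'minEnc',cv2.minEnclosingCircle(P))
        return m
    yy,xx=np.mgrid[:480,:640]
    if n=='top':
        cov=(H>95)&(H<120)&(S>80)&(abs(xx-304)<75)&(abs(yy-236)<75)
        sc=(V>150)&(S<50)&(abs(xx-153)<50)&(abs(yy-272)<50)
    else:
        cov=(H>95)&(H<120)&(S>80)&(abs(xx-350)<70)&(abs(yy-245)<50)
        sc=(V>150)&(S<50)&(abs(xx-322)<40)&(abs(yy-178)<30)
    circ(cov,76,'cover');circ(sc,30,'scale')
    ye=(H>22)&(H<35)&(S>150)&(V>120)
    ye&=(abs(xx-(276 if n=='top' else 335))<40)&(abs(yy-(255 if n=='top' else 225))<40)
    circ(ye,56,'pad')
    nn,l,st,ce=cv2.connectedComponentsWithStats(ye.astype(np.uint8))
    for i in range(1,nn):
        if st[i,4]>3: print('yellow',st[i],ce[i],ray(c,*ce[i],56),ray(c,*ce[i],35))
    if n=='top':
        R=c['range_z']
        for u,v in((153,272),(304,255),(276,253),(330,236)):
            d=np.median(R[v-2:v+3,u-2:u+3]);X=c['R'].T@(d*np.linalg.solve(c['intrinsics'],[u,v,1.])-c['t']);print(u,v,X)
        # ring: non-blue around opening
        # dark collar
        dk=(V<60)&(np.hypot(xx-276,yy-253)<30);print(dk.sum());circ(dk|(ye&(np.hypot(xx-276,yy-253)<25)),84,'collar')
    cv2.imwrite(f'pics/{n}_crop.png',cv2.resize(im[225:280,240:310,::-1],None,fx=8,fy=8)) if n=='top' else 0
E
```

```text
Traceback (most recent call last):
ZeroDivisionError: float division by zero
```

```bash
cat > m.py <<'E'
from h import *
for n in('top','side'):
    c=dict(np.load(n+'.npz'));im=c['image'];hsv=cv2.cvtColor(im,cv2.COLOR_RGB2HSV)
    H,S,V=[hsv[:,:,i].astype(int) for i in range(3)]
    yy,xx=np.mgrid[:480,:640]
    def circ(m,z,name):
        m,ce,st=blob(m)
        cn=max(cv2.findContours(m.astype(np.uint8),0,1)[0],key=cv2.contourArea)
        h=cv2.convexHull(cn).reshape(-1,2)
        P=np.array([ray(c,*p,z)[:2] for p in h],np.float32)
        print(n,name,'ell',np.round(cv2.fitEllipse(P)[0],1),np.round(cv2.fitEllipse(P)[1],1),'px',np.round(ce),st[4])
    print(hsv[260,310],hsv[272,153],hsv[253,276])
    top=n=='top'
    B=lambda u,v,a,b:(abs(xx-u)<a)&(abs(yy-v)<b)
    cov=(H>95)&(H<120)&(S>80)&(B(304,236,75,75) if top else B(350,245,70,50))
    sc=(V>150)&(S<60)&(B(153,272,50,50) if top else B(322,178,40,30))
    ye=(H>22)&(H<35)&(S>150)&(V>120)&(B(270,255,40,40) if top else B(335,225,40,40))
    for a in((cov,76,'cover'),(sc,30,'scale'),(ye,56,'pad')):
        try: circ(*a)
        except Exception as e: print(a[2],a[0].sum(),e)
    nn,l,st,ce=cv2.connectedComponentsWithStats(ye.astype(np.uint8))
    for i in range(1,nn):
        if st[i,4]>3: print('yellow',st[i],ce[i],ray(c,*ce[i],56),ray(c,*ce[i],70))
    if top:
        dk=(V<60)&(np.hypot(xx-276,yy-253)<30);print(dk.sum());circ(dk|(ye&(np.hypot(xx-276,yy-253)<25)),84,'collar')
        for u,v in((153,272),(310,260),(276,253)):
            d=np.median(c['range_z'][v-2:v+3,u-2:u+3]);print(u,v,c['R'].T@(d*np.linalg.solve(c['intrinsics'],[u,v,1.])-c['t']))
        cv2.imwrite('pics/top_crop.png',cv2.resize(im[225:285,240:310,::-1],None,fx=8,fy=8))
E
python3 m.py
```

```text
[106  46 162] [ 27  10 252] [ 28 111 252]
cover 1 OpenCV(4.12.0) /io/opencv/modules/imgproc/src/shapedescr.cpp:361: error: (-201:Incorrect size of input array) There should be at least 5 points to fit the ellipse in function 'fitEllipseNoDirect'

top scale ell [515.6 336.3] [146.9 148.7] px [152. 272.] 3526
pad 4 OpenCV(4.12.0) /io/opencv/modules/imgproc/src/shapedescr.cpp:361: error: (-201:Incorrect size of input array) There should be at least 5 points to fit the ellipse in function 'fitEllipseNoDirect'

19Traceback (most recent call last):
  File "m.py", line 25, in <module>
    dk=(V<60)&(np.hypot(xx-276,yy-253)<30);print(dk.sum());circ(dk|(ye&(np.hypot(xx-276,yy-253)<25)),84,'collar')
                                                           ~~~~^^^^^^^^^^^^^^^^^^^^^^^^^^^^^^^^^^^^^^^^^^^^^^^^^^
  File "m.py", line 11, in circ
    print(n,name,'ell',np.round(cv2.fitEllipse(P)[0],1),np.round(cv2.fitEllipse(P)[1],1),'px',np.round(ce),st[4])
                                ~~~~~~~~~~~~~~^^^
cv2.error: OpenCV(4.12.0) /io/opencv/modules/imgproc/src/shapedescr.cpp:361: error: (-201:Incorrect size of input array) There should be at least 5 points to fit the ellipse in function 'fitEllipseNoDirect'
```

```bash
sed -i 's/S>80/S>38/; s/S>150)&(V>120)/S>75)\&(V>120)/; s/(V<60)&(np/(V<90)\&(np/' m.py; python3 m.py
```

```text
[106  46 162] [ 27  10 252] [ 28 111 252]
top cover ell [585.1  -0.6] [257.3 258. ] px [307. 232.] 9570
top scale ell [515.6 336.3] [146.9 148.7] px [152. 272.] 3526
top pad ell [546.   59.6] [82.9 85.2] px [276. 254.] 1191
yellow [ 256  235   40   39 1191] [275.66834593 253.84634761] [545.83645499  59.57275773  56.        ] [544.80016604  58.38488455  70.        ]
yellow [249 265   5   6  14] [250.64285714 267.92857143] [516.80205302 114.22969071  56.        ] [516.12351403 112.36835727  70.        ]
yellow [253 265   4   3   9] [254.66666667 266.        ] [520.73690835 105.46828227  56.        ] [520.00988569 103.71490329  70.        ]
232
top collar ell [546.6  59.1] [93.9 95.2] px [275. 253.] 1388
153 272 [514.7436407  332.93176591  32.17397899]
310 260 [529.31807596 -14.76264476  75.65547248]
276 253 [547.65119666  58.81603314  56.02928691]
[104 131 125] [ 15  19 238] [12 27 47]
side cover ell [5.829e+02 2.000e-01] [258.8 264.5] px [351. 246.] 6321
side scale ell [515.  326.3] [145.9 175.3] px [322. 177.] 1500
side pad ell [544.4  80.6] [50.1 74.3] px [332. 226.] 348
yellow [316 219  34  14 348] [331.77873563 225.51149425] [544.25033845  80.21774674  56.        ] [544.59439828  61.96625996  70.        ]
```

View pics/top_crop.png

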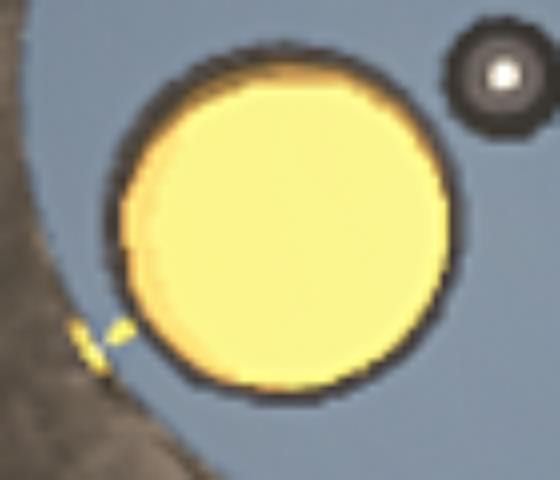

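The crop shows the opening centred over yellow with the rim tab at (88,347) and the cover pointer at (118,332). They are in line with the hub at (502,75), so the box is shut now to within about 1°.

```bash
cat >> h.py <<'E'
C=np.array([584.3,-0.4])
def P(deg,r=70): a=np.radians(deg);return C+r*np.array([np.cos(a),np.sin(a)])
def yang(s): 
    R=Ro.from_rotvec(s['orientation']).as_matrix();return np.degrees(np.arctan2(R[1,1],R[0,1]))
def rows(s,pts):
    "pts: (x,y,z,y-angle) -> tool-frame rows relative to the present pose"
    R=Ro.from_rotvec([s['orientation'][0],s['orientation'][1],0]).as_matrix();a0=yang(s)
    for p in pts:
        d=R.T@(np.array(p[:3])-s['tool_pos'])/1000
        sp=-((p[3]-a0+180)%360-180)/90
        print([round(float(v),4) for v in(*d,sp)],np.round(p,1))
E
python3 - <<'E'
from plant import env
from h import *
s=env.sense();print(yang(s))
p=P(122)
rows(s,[(*p,160,32),(*p,130,32)])
E
```

```text
64.73790604019965
[-0.4697, -0.3377, 0.088, 0.3638] [547.2  59.  160.   32. ]
[-0.4697, -0.3377, 0.118, 0.3638] [547.2  59.  130.   32. ]
```

Request:
{"op": "send_rows", "data": {
  "commands": [
    [[-0.47, -0.338, 0.088, 0.364], [-0.47, -0.338, 0.088, 0.364], [-0.47, -0.338, 0.088, 0.364], [-0.47, -0.338, 0.088, 0.364], [-0.47, -0.338, 0.088, 0.364], [-0.47, -0.338, 0.088, 0.364], [-0.47, -0.338, 0.088, 0.364], [-0.47, -0.338, 0.088, 0.364]]
  ],
  "hand": 0.478
}}

```text
time_s: 1.1
tool_pos: [507.1, 131.3, 173.3]
orientation: [-1.523, -2.748, -0.0]
ft_force: [0.7, 0.3, -0.4]
finger_gap: 43.7
grip_force: 0.0
```

Run:
```python
from plant import env
from h import *
s=env.sense();print(yang(s),s['tool_pos'],s['finger_gap'],s['time_s'])
p=P(122)
rows(s,[(*p,160,32),(*p,130,32),(*p,92,32)])
```

```text
32.00285267683545 [507.05616059 131.27731684 173.26484755] 43.7338509577891 1.1
[-0.0826, -0.0043, 0.0133, 0.0] [547.2  59.  160.   32. ]
[-0.0826, -0.0043, 0.0433, 0.0] [547.2  59.  130.   32. ]
[-0.0826, -0.0043, 0.0813, 0.0] [547.2  59.   92.   32. ]
```

Request:
{"op": "send_rows", "data": {
  "commands": [
    [[-0.05, 0.0, 0.02, 0], [-0.05, 0.0, 0.02, 0], [-0.05, 0.0, 0.02, 0]]
  ]
}}

```text
time_s: 1.48
tool_pos: [532.5, 91.1, 153.3]
orientation: [-1.523, -2.746, 0.0]
ft_force: [-0.6, -0.2, 0.1]
finger_gap: 44.1
grip_force: 0.0
```

Run:
```python
from plant import env
from h import *
s=env.sense();print(yang(s),s['tool_pos'],s['finger_gap'],s['time_s'])
p=P(122)
rows(s,[(*p,130,32),(*p,92,32)])
c=env.capture('wrist');cv2.imwrite('pics/w1.png',c['image'][:,:,::-1]);print(c['intrinsics'],c['mount'])
```

```text
31.97431286456493 [532.48572627  91.09480769 153.30347377] 44.08536431505077 1.475
[-0.0351, -0.0045, 0.0233, -0.0003] [547.2  59.  130.   32. ]
[-0.0351, -0.0045, 0.0613, -0.0003] [547.2  59.   92.   32. ]
[[371.64829954   0.         323.12267148]
 [  0.         371.64829954 233.96366931]
 [  0.           0.           1.        ]] [[ 9.71334186e-04 -9.51780133e-01 -3.06779458e-01  8.49660726e+01]
 [ 9.99999432e-01  7.90130085e-04  7.14857242e-04 -4.14532000e-02]
 [-4.37991242e-04 -3.06779978e-01  9.51780360e-01 -1.34766616e+02]
 [ 0.00000000e+00  0.00000000e+00  0.00000000e+00  1.00000000e+00]]
```

View pics/w1.png

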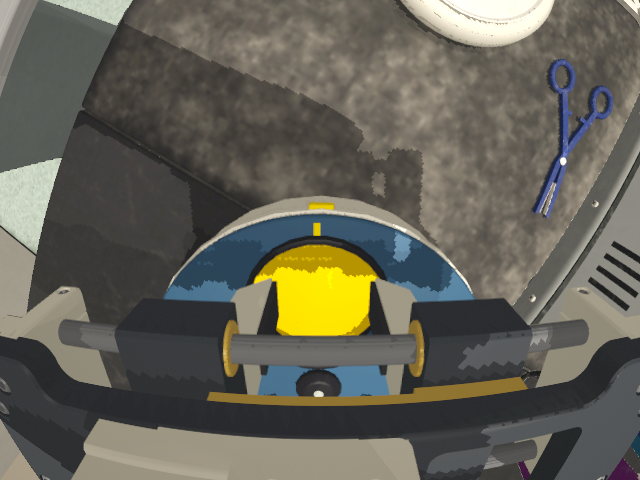

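The wrist view shows the rim tab at (321,206), the cover pointer at (317,229) and the hub at (318,393), all in line. The opening lies between the fingers.

Request:
{"op": "send_rows", "data": {
  "commands": [
    [[-0.035, -0.0045, 0.023, 0], [-0.035, -0.0045, 0.023, 0], [-0.035, -0.0045, 0.045, 0], [-0.035, -0.0045, 0.061, 0], [-0.035, -0.0045, 0.061, 0]]
  ]
}}

```text
time_s: 2.15
tool_pos: [546.6, 59.6, 91.8]
orientation: [-1.52, -2.747, 0.002]
ft_force: [0.3, -0.5, 0.7]
finger_gap: 44.2
grip_force: 0.0
```

Run:
```python
from plant import env
from h import *
s=env.sense();print(yang(s),s['tool_pos'],s['ft_force'],s['joints'][[0,6]])
rows(s,[(*P(122+d),91.5,32+d) for d in(0,10.5,21,31.5,42,52.5,63,73.5,84)])
```

```text
32.076483403136436 [546.62847698  59.62801863  91.82390684] [ 0.34039739 -0.51380245  0.73928746] [-0.39928053  0.54309942]
[-0.0009, 0.0001, 0.0003, 0.0008] [547.2  59.   91.5  32. ]
[-0.002, -0.0126, 0.0003, -0.1158] [537.   51.2  91.5  42.5]
[-0.0055, -0.025, 0.0003, -0.2325] [528.4  41.7  91.5  53. ]
[-0.0111, -0.0365, 0.0003, -0.3492] [521.7  30.8  91.5  63.5]
[-0.0188, -0.0467, 0.0003, -0.4658] [517.   18.9  91.5  74. ]
[-0.0282, -0.0554, 0.0003, -0.5825] [514.6   6.3  91.5  84.5]
[-0.039, -0.0623, 0.0003, -0.6992] [514.6  -6.5  91.5  95. ]
[-0.0509, -0.067, 0.0003, -0.8158] [516.8 -19.1  91.5 105.5]
[-0.0635, -0.0696, 0.0003, -0.9325] [521.4 -31.1  91.5 116. ]
```

Request:
{"op": "send_rows", "data": {
  "commands": [
    [[-0.002, -0.0126, 0, -0.116], [-0.0055, -0.025, 0, -0.233], [-0.011, -0.0365, 0, -0.349], [-0.0188, -0.0467, 0, -0.466], [-0.028, -0.0554, 0, -0.583], [-0.039, -0.0623, 0, -0.699], [-0.051, -0.067, 0, -0.816], [-0.0635, -0.0696, 0, -0.933]]
  ]
}}

```text
time_s: 3.15
tool_pos: [523.6, -31.1, 94.0]
orientation: [-0.716, 3.056, 0.0]
ft_force: [1.6, 4.0, 2.8]
finger_gap: 43.9
grip_force: 2.0
```

Run:
```python
from plant import env
from h import *
s=env.sense();print(yang(s),s['tool_pos'],s['ft_force'],s['joints'],s['time_s'])
c=env.capture('wrist');cv2.imwrite('pics/w2.png',c['image'][:,:,::-1])
rows(s,[(*P(206),91.5,116),(*P(209),91.5,116)])
```

```text
116.38441081393043 [523.56633429 -31.06620635  93.95791166] [1.56589842 4.04357433 2.77829013] [ 0.05737219  0.46612013 -0.13246132  1.98019953  0.09129596  0.69791781
  1.90033756] 3.15
[0.002, 0.001, 0.0025, 0.0043] [521.4 -31.1  91.5 116. ]
[0.0019, -0.0027, 0.0025, 0.0043] [523.1 -34.3  91.5 116. ]
```

View pics/w2.png

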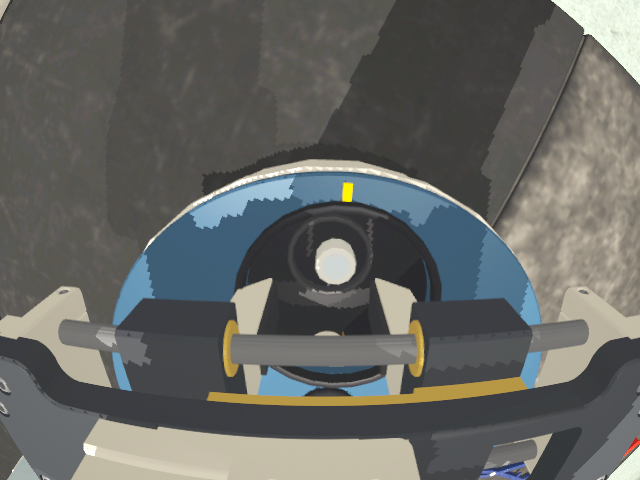

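The wrist view shows a white canister at (335,262) inside bay 1, with no red disc. The cover pointer at (347,191) lags by a few degrees. I go on to bay 2, raising the fingers and undoing half a turn of the wrist first.

Request:
{"op": "send_rows", "data": {
  "commands": [
    [[0, 0, -0.025, 0], [0, 0, -0.025, 0.118], [0, 0, -0.025, 0.236], [0, 0, -0.025, 0.354], [0, 0, -0.025, 0.472], [0, 0, -0.025, 0.59], [0, 0, -0.025, 0.708], [0, 0, -0.025, 0.826]]
  ]
}}

```text
time_s: 4.2
tool_pos: [522.3, -31.7, 118.2]
orientation: [1.3, 2.859, 0.001]
ft_force: [-0.8, -0.7, -0.1]
finger_gap: 43.8
grip_force: 0.0
```

Request:
{"op": "send_rows", "data": {
  "commands": [
    [[0, 0, 0, 0.118], [0, 0, 0, 0.236], [0, 0, 0, 0.354], [0, 0, 0, 0.472], [0, 0, 0, 0.59], [0, 0, 0, 0.708], [0, 0, 0, 0.826], [0, 0, 0, 0.944]]
  ]
}}

```text
time_s: 5.2
tool_pos: [522.4, -31.5, 118.3]
orientation: [-2.89, -1.231, -0.002]
ft_force: [0.9, 0.5, -0.1]
finger_gap: 43.9
grip_force: 0.0
```

Run:
```python
from plant import env
from h import *
s=env.sense();print(yang(s),s['tool_pos'],s['ft_force'],s['joints'],s['time_s'])
rows(s,[(*P(204),115,-60),(*P(204),91.5,-60)]);print()
rows(s,[(*P(a),91.5,a-270) for a in(214,224,234,244,254,264,275)])
```

```text
-43.85856509077899 [522.42047094 -31.48617465 118.27279876] [ 0.87486701  0.52828285 -0.05252832] [-0.48874472  0.47547304  0.61250319  2.005905   -0.38703837  0.77451618
 -0.41255512] 5.2
[0.0005, -0.0033, 0.0033, 0.1793] [520.4 -28.9 115.  -60. ]
[0.0004, -0.0033, 0.0268, 0.1793] [520.4 -28.9  91.5 -60. ]

[-0.0031, 0.0084, 0.0268, 0.1349] [526.3 -39.5  91.5 -56. ]
[-0.0047, 0.0205, 0.0268, 0.0238] [533.9 -49.   91.5 -46. ]
[-0.0041, 0.0327, 0.0268, -0.0873] [543.2 -57.   91.5 -36. ]
[-0.0013, 0.0446, 0.0268, -0.1984] [553.6 -63.3  91.5 -26. ]
[0.0034, 0.0558, 0.0268, -0.3095] [565.  -67.7  91.5 -16. ]
[0.01, 0.066, 0.0268, -0.4207] [577.  -70.   91.5  -6. ]
[0.0192, 0.0758, 0.0267, -0.5429] [590.4 -70.1  91.5   5. ]
```

Request:
{"op": "send_rows", "data": {
  "commands": [
    [[0, -0.001, 0.027, 0.06], [-0.003, 0.008, 0.027, 0.1], [-0.0047, 0.0205, 0.027, 0.02], [-0.004, 0.0327, 0.0275, -0.087], [-0.0013, 0.0446, 0.0275, -0.198], [0.0034, 0.0558, 0.028, -0.31], [0.01, 0.066, 0.028, -0.42], [0.019, 0.0758, 0.028, -0.53]]
  ]
}}

```text
time_s: 6.2
tool_pos: [590.0, -70.1, 90.4]
orientation: [-2.13, -2.307, 0.001]
ft_force: [-3.4, 2.3, 1.6]
finger_gap: 43.9
grip_force: 1.7
```

Run:
```python
from plant import env
from h import *
s=env.sense();print(yang(s),s['tool_pos'],s['ft_force'],s['joints'],s['time_s'])
c=env.capture('wrist');cv2.imwrite('pics/w3.png',c['image'][:,:,::-1])
rows(s,[(*P(a),91.5,a-270) for a in(284,294,304,314,324,331)])
```

```text
4.566342076760938 [590.03778008 -70.09693348  90.40886788] [-3.40967996  2.28033079  1.63749203] [-0.19874761  0.5711839   0.32837686  1.83514377 -0.25193965  0.77770462
  0.3417899 ] 6.2
[0.0009, 0.0113, -0.0011, -0.1048] [601.2 -68.3  91.5  14. ]
[0.0039, 0.0231, -0.0011, -0.2159] [612.8 -64.3  91.5  24. ]
[0.009, 0.0342, -0.0011, -0.327] [623.4 -58.4  91.5  34. ]
[0.0159, 0.0443, -0.0011, -0.4382] [632.9 -50.8  91.5  44. ]
[0.0244, 0.053, -0.0011, -0.5493] [640.9 -41.5  91.5  54. ]
[0.0312, 0.0582, -0.0011, -0.627] [645.5 -34.3  91.5  61. ]
```

View pics/w3.png

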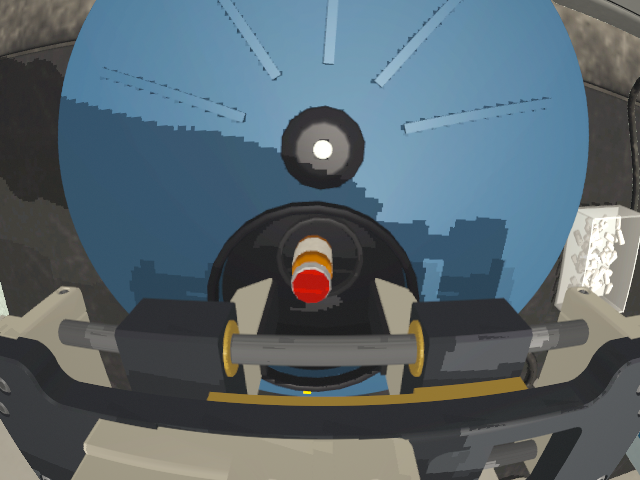

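The vial is in bay 2: red disc at (311,286), cover hub at (322,149), cover pointer at (307,392).

```bash
cat >> h.py <<'E'
def wray(c,s,u,v,z):
    K=c['intrinsics'];q=np.array([u-K[0,2],v-K[1,2]])/K[0,0];r=np.hypot(*q)
    d=np.array([*(q/max(r,1e-9)*np.sin(r)),np.cos(r)])
    T=np.eye(4);T[:3,:3]=Ro.from_rotvec(s['orientation']).as_matrix();T[:3,3]=s['tool_pos'];M=T@c['mount']
    d=M[:3,:3]@d;o=M[:3,3];return o+d*(z-o[2])/d[2]
E
python3 - <<'E'
from plant import env
from h import *
s=env.sense();c=env.capture('wrist');im=c['image'].astype(int)
m=(im[:,:,0]>150)&(im[:,:,1]<60)&(im[:,:,2]<60);m[:220]=0;m[330:]=0;m[:,:250]=0;m[:,370:]=0
m,ce,st=blob(m);v=wray(c,s,*ce,64);print(ce,st,v)
o=wray(c,s,307,392,76)[:2];h=wray(c,s,322,149,86);print(o,h,np.degrees(np.arctan2(*(o-C)[::-1]))%360)
# opening: dark pixels inside collar, hue test
print('opening guess', P(np.degrees(np.arctan2(*(o-C)[::-1]))),'bay2',P(273.8))
E
```

```text
[306.11650485 284.66019417] [289 269  35  33 927] [582.87973733 -64.05595803  64.        ]
[ 587.70933413 -121.9191685 ] [584.71297326   2.38940404  86.        ] 271.6070652078377
opening guess [586.26314311 -70.37246651] bay2 [588.93917303 -70.24610278]
```

Run:
```python
from plant import env
from h import *
s=env.sense();print(yang(s),s['tool_pos'],s['ft_force'],s['time_s'])
rows(s,[(583,-65,91.5,5),(583,-65,50,5)])
```

```text
4.385817767201372 [591.71916214 -70.65105004  90.57277192] [ 0.06321274  0.64699719 -0.50138325] 6.3
[0.0063, -0.0083, -0.0009, -0.0068] [583.  -65.   91.5   5. ]
[0.0063, -0.0083, 0.0406, -0.0068] [583 -65  50   5]
```

Request:
{"op": "send_rows", "data": {
  "commands": [
    [[0.003, -0.0085, -0.001, 0], [0.0063, -0.0085, -0.001, 0], [0.0063, -0.0085, -0.001, 0]]
  ]
}}

```text
time_s: 6.68
tool_pos: [581.1, -64.2, 90.8]
orientation: [-2.136, -2.303, -0.0]
ft_force: [-0.7, 0.9, -0.6]
finger_gap: 43.7
grip_force: 0.0
```

Request:
{"op": "send_rows", "data": {
  "commands": [
    [[0, 0, 0, 0], [0, 0, 0, 0], [0, 0, 0, 0]]
  ],
  "hand": 0.35
}}

```text
time_s: 7.05
tool_pos: [581.5, -64.9, 90.5]
orientation: [-2.136, -2.304, 0.0]
ft_force: [-0.7, -0.2, -0.0]
finger_gap: 32.5
grip_force: 0.0
```

Run:
```python
from plant import env
from h import *
s=env.sense();c=env.capture('wrist');im=c['image'].astype(int)
cv2.imwrite('pics/w4.png',c['image'][:,:,::-1])
m=(im[:,:,0]>150)&(im[:,:,1]<60)&(im[:,:,2]<60);m[:220]=0;m[330:]=0;m[:,:250]=0;m[:,370:]=0
m,ce,st=blob(m);v=wray(c,s,*ce,64);print(ce,st,v,s['tool_pos'],s['ft_force'],s['finger_gap'])
rows(s,[(*v[:2],91.5,5),(*v[:2],50,5)])
```

```text
[327.11883408 296.37892377] [310 281  35  32 892] [582.83194322 -63.8860251   64.        ] [581.48176164 -64.89639401  90.53763717] [-0.74255148 -0.21850926 -0.04722273] 32.46964333054157
[0.0009, 0.0014, -0.001, -0.0074] [582.8 -63.9  91.5   5. ]
[0.0009, 0.0014, 0.0405, -0.0074] [582.8 -63.9  50.    5. ]
```

View pics/w4.png

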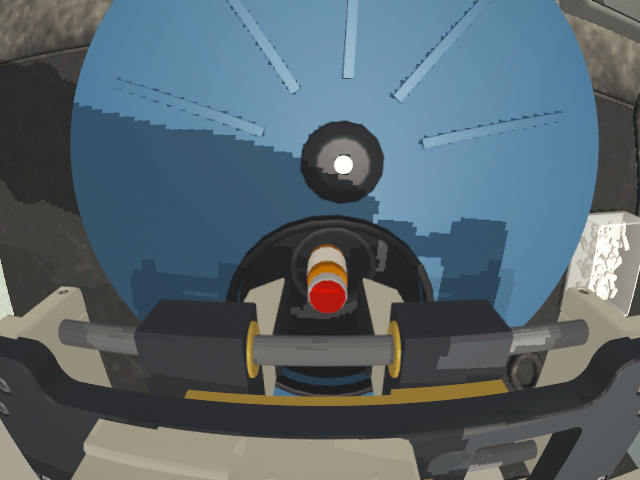

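The red disc at (327,296) sits midway between the fingers, and the opening surrounds both fingers. I descend and grip.

Request:
{"op": "send_rows", "data": {
  "commands": [
    [[0.001, 0.0014, 0.0, 0], [0.001, 0.0014, 0.015, 0], [0.001, 0.0014, 0.03, 0], [0.001, 0.0014, 0.04, 0], [0.001, 0.0014, 0.04, 0]]
  ]
}}

```text
time_s: 7.72
tool_pos: [582.0, -63.7, 49.3]
orientation: [-2.135, -2.303, 0.002]
ft_force: [0.1, 0.4, 0.2]
finger_gap: 32.2
grip_force: 0.0
```

Request:
{"op": "send_rows", "data": {
  "commands": [
    [[0, 0, 0, 0], [0, 0, 0, 0], [0, 0, 0, 0]]
  ],
  "hand": 0.0
}}

```text
time_s: 8.1
tool_pos: [583.0, -63.7, 51.0]
orientation: [2.135, 2.304, 0.001]
ft_force: [-0.3, 1.0, -0.2]
finger_gap: 21.3
grip_force: 30.0
```

Request:
{"op": "send_rows", "data": {
  "commands": [
    [[0, 0, -0.02, 0], [0, 0, -0.045, 0], [0, 0, -0.08, 0], [0, 0, -0.12, 0], [0, 0, -0.12, 0], [0, 0, -0.12, 0]]
  ]
}}

```text
time_s: 8.85
tool_pos: [582.5, -63.5, 170.4]
orientation: [-2.135, -2.304, -0.0]
ft_force: [-0.4, 0.4, 0.2]
finger_gap: 21.1
grip_force: 30.0
```

Run:
```python
from plant import env
from h import *
s=env.sense();print(yang(s),s['tool_pos'],s['ft_force'],s['joints'],s['finger_gap'],s['time_s'])
rows(s,[(515,334,150,5),(515,334,100,5),(515,334,73,5)])
```

```text
4.360526030725682 [582.51031045 -63.51475657 170.35262396] [-0.35975702  0.44957357  0.1932181 ] [-0.24766261  0.46008101  0.37338662  1.78919994 -0.20373828  0.93024416
  0.28890294] 21.081621320145178 8.85
[0.4015, -0.0371, 0.0204, -0.0071] [515 334 150   5]
[0.4015, -0.0371, 0.0704, -0.0071] [515 334 100   5]
[0.4015, -0.0371, 0.0974, -0.0071] [515 334  73   5]
```

Request:
{"op": "send_rows", "data": {
  "commands": [
    [[0.03, -0.003, 0, 0], [0.085, -0.008, 0, 0], [0.145, -0.0135, 0, 0], [0.205, -0.019, 0, 0], [0.265, -0.0245, 0.005, 0], [0.32, -0.0295, 0.01, 0], [0.365, -0.034, 0.015, 0], [0.392, -0.0362, 0.02, 0]]
  ]
}}

```text
time_s: 9.85
tool_pos: [515.0, 327.1, 148.7]
orientation: [-2.131, -2.307, 0.003]
ft_force: [-0.5, -0.4, 0.1]
finger_gap: 21.4
grip_force: 30.0
```

Request:
{"op": "send_rows", "data": {
  "commands": [
    [[0.0095, -0.001, 0, 0], [0.0095, -0.001, 0.02, 0], [0.0095, -0.001, 0.045, 0], [0.0095, -0.001, 0.06, 0], [0.0095, -0.001, 0.065, 0], [0.0095, -0.001, 0.065, 0], [0.0095, -0.001, 0.065, 0]]
  ]
}}

```text
time_s: 10.72
tool_pos: [515.8, 334.0, 86.4]
orientation: [2.136, 2.304, 0.002]
ft_force: [-0.2, -0.1, -0.7]
finger_gap: 21.2
grip_force: 30.0
```

Run:
```python
from plant import env
from h import *
s=env.sense();print(yang(s),s['tool_pos'],s['ft_force'],s['time_s'])
rows(s,[(515,334,73.5,5)])
for n in('side','top'):
    c=env.capture(n);cv2.imwrite(f'pics/{n}5.png',cv2.resize(c['image'][110:240,250:420,::-1],None,fx=4,fy=4))
```

```text
4.339110598623636 [515.78079678 333.99076176  86.39401556] [-0.24712647 -0.09816397 -0.69770356] 10.725
[0.0001, -0.0008, 0.0129, -0.0073] [515.  334.   73.5   5. ]
```

View pics/side5.png

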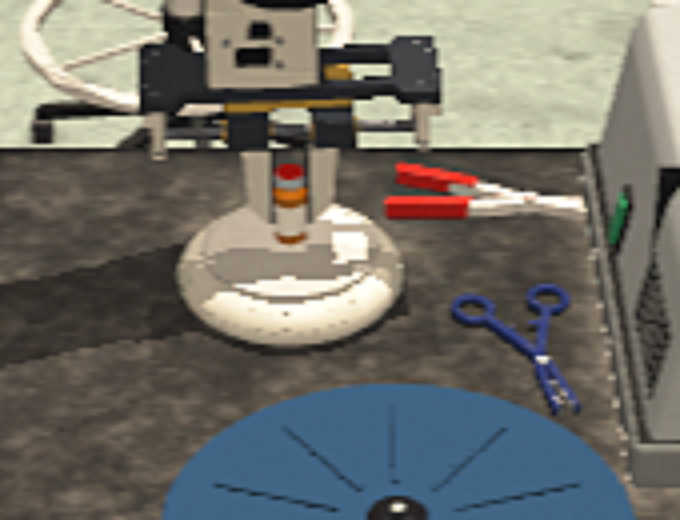

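The vial hangs upright between the fingers at (290,200) in the crop, above the middle of the pan at about (290,250). I lower it slowly.

Request:
{"op": "send_rows", "data": {
  "commands": [
    [[0, 0, 0.005, 0], [0, 0, 0.009, 0], [0, 0, 0.011, 0], [0, 0, 0.011, 0]]
  ]
}}

```text
time_s: 11.32
tool_pos: [515.1, 333.7, 74.3]
orientation: [-2.136, -2.304, 0.001]
ft_force: [-0.8, -0.0, 0.1]
finger_gap: 21.0
grip_force: 30.0
```

Request:
{"op": "send_rows", "data": {
  "commands": [
    [[0, 0, 0.0007, 0], [0, 0, 0.0014, 0], [0, 0, 0.0014, 0]]
  ]
}}

```text
time_s: 11.7
tool_pos: [515.3, 333.8, 73.2]
orientation: [-2.136, -2.304, -0.0]
ft_force: [0.2, -0.6, -0.2]
finger_gap: 21.3
grip_force: 30.0
```

Request:
{"op": "send_rows", "data": {
  "commands": [
    [[0, 0, 0.0007, 0], [0, 0, 0.0012, 0], [0, 0, 0.0012, 0]]
  ]
}}

```text
time_s: 12.08
tool_pos: [515.4, 333.9, 72.9]
orientation: [-2.135, -2.304, -0.001]
ft_force: [-3.0, -1.1, 8.0]
finger_gap: 21.4
grip_force: 30.0
```

Request:
{"op": "send_rows", "data": {
  "commands": [
    [[0, 0, -0.0006, 0], [0, 0, -0.0006, 0]]
  ]
}}

```text
time_s: 12.32
tool_pos: [515.3, 333.9, 72.9]
orientation: [-2.136, -2.304, -0.001]
ft_force: [-1.0, -0.5, 4.7]
finger_gap: 21.1
grip_force: 30.0
```

Request:
{"op": "send_rows", "data": {
  "commands": [
    [[0, 0, 0, 0], [0, 0, 0, 0], [0, 0, 0, 0]]
  ],
  "hand": 0.478
}}

```text
time_s: 12.7
tool_pos: [515.2, 333.8, 72.4]
orientation: [-2.136, -2.304, 0.0]
ft_force: [-0.6, 0.7, 0.5]
finger_gap: 42.5
grip_force: 0.0
```

Request:
{"op": "send_rows", "data": {
  "commands": [
    [[0, 0, -0.015, 0], [0, 0, -0.05, 0], [0, 0, -0.09, 0], [0, 0, -0.09, 0]]
  ]
}}

```text
time_s: 13.2
tool_pos: [517.3, 334.9, 166.9]
orientation: [2.135, 2.303, 0.011]
ft_force: [0.8, -0.4, -0.1]
finger_gap: 44.1
grip_force: 0.0
```

Run:
```python
from plant import env
from h import *
s=env.sense();print(yang(s),s['tool_pos'],s['ft_force'],s['finger_gap'],s['joints'],s['time_s'])
c=env.capture('top');im=c['image'];cv2.imwrite('pics/top6.png',cv2.resize(im[190:300,100:370,::-1],None,fx=2.9,fy=2.9))
c2=env.capture('side')
i=c2['image'].astype(int);m=(i[:,:,0]>150)&(i[:,:,1]<60)&(i[:,:,2]<60);m[:140]=0;m[200:]=0;m[:,:290]=0;m[:,345:]=0
m,ce,st=blob(m);print(ce,st,ray(c2,*ce,86))
```

```text
4.33494300835152 [517.27890336 334.89044814 166.87083202] [ 0.75242724 -0.44306859 -0.05745654] 44.13275345394361 [-0.88165494  0.50150371  0.32054864  1.71874006 -0.18860379  0.94462572
 -0.41235811] 13.2
[321.5 156. ] [319 156   6   1   6] [513.61263099 338.08024915  86.        ]
```

View pics/top6.png

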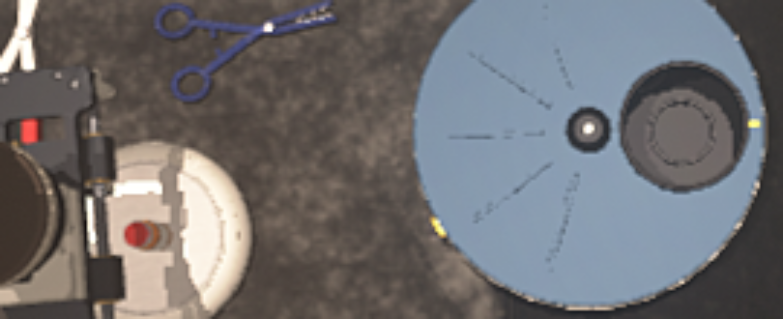

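The top crop shows the vial standing on the pan at (148,235). The opening is at (686,127), right of the hub at (588,127), over the empty bay 2, with the cover pointer at (754,124). The rim tab is at (438,227).

Run:
```python
from plant import env
from h import *
s=env.sense();c=env.capture('top')
for u,v in((754,124),):
    o=ray(c,u/2.9+100,v/2.9+190,76)[:2];print(o,np.degrees(np.arctan2(*(o-C)[::-1]))%360)
im=c['image'].astype(int);yy,xx=np.mgrid[:480,:640]
m=(im.max(2)<125)&(np.hypot(xx-336.5,yy-233.8)<24);m,ce,st=blob(m)
cn=max(cv2.findContours(m.astype(np.uint8),0,1)[0],key=cv2.contourArea)
h=cv2.convexHull(cn).reshape(-1,2);e=cv2.fitEllipse(np.array([ray(c,*p,84)[:2] for p in h],np.float32));print(e)
a=np.degrees(np.arctan2(*(np.array(e[0])-C)[::-1]))%360;print(a)
rows(s,[(*P(a),160,4),(*P(a),120,4),(*P(a),91.5,4)])
```

```text
[ 584.58209775 -122.79490203] 270.1320560075252
((584.23193359375, -70.05725860595703), (94.58485412597656, 96.93773651123047), 68.78772735595703)
269.9440127756744
[-0.4085, 0.038, 0.0034, 0.0039] [584.2 -70.4 160.    4. ]
[-0.4085, 0.038, 0.0434, 0.0039] [584.2 -70.4 120.    4. ]
[-0.4085, 0.038, 0.0719, 0.0039] [584.2 -70.4  91.5   4. ]
```

Request:
{"op": "send_rows", "data": {
  "commands": [
    [[-0.05, 0.0045, 0, 0], [-0.11, 0.01, 0, 0], [-0.17, 0.016, 0, 0], [-0.23, 0.021, 0, 0], [-0.29, 0.027, 0, 0], [-0.35, 0.0325, 0, 0], [-0.39, 0.036, 0.01, 0], [-0.408, 0.038, 0.03, 0]]
  ]
}}

```text
time_s: 14.35
tool_pos: [583.9, -73.7, 132.0]
orientation: [2.139, 2.299, -0.001]
ft_force: [0.5, 0.5, -0.0]
finger_gap: 43.8
grip_force: 0.0
```

Request:
{"op": "send_rows", "data": {
  "commands": [
    [[0, 0, 0.01, 0], [0, 0, 0.01, 0]]
  ]
}}

```text
time_s: 14.6
tool_pos: [583.1, -68.6, 121.3]
orientation: [-2.133, -2.303, 0.002]
ft_force: [0.3, 0.3, -0.6]
finger_gap: 44.1
grip_force: 0.0
```

Run:
```python
from plant import env
from h import *
s=env.sense();print(yang(s),s['tool_pos'],s['finger_gap'],s['time_s'])
rows(s,[(*P(270),91.5,4)]);print()
rows(s,[(*P(a),91.5,b) for a,b in((262,-2),(251,-11),(240,-20),(229,-29),(218,-38),(207,-47))])
```

```text
4.410516112788499 [583.14134813 -68.63514435 121.33367858] 44.09261663382787 14.6
[-0.0019, 0.0011, 0.0298, 0.0046] [584.3 -70.4  91.5   4. ]

[-0.0005, -0.0086, 0.0298, 0.0712] [574.6 -69.7  91.5  -2. ]
[0.0036, -0.0214, 0.0299, 0.1712] [561.5 -66.6  91.5 -11. ]
[0.0101, -0.0331, 0.0299, 0.2712] [549.3 -61.   91.5 -20. ]
[0.0187, -0.0434, 0.0299, 0.3712] [538.4 -53.2  91.5 -29. ]
[0.0292, -0.0519, 0.03, 0.4712] [529.1 -43.5  91.5 -38. ]
[0.041, -0.0582, 0.03, 0.5712] [521.9 -32.2  91.5 -47. ]
```

Request:
{"op": "send_rows", "data": {
  "commands": [
    [[-0.002, 0.001, 0.015, 0], [-0.002, 0.001, 0.03, 0], [-0.0005, -0.0086, 0.03, 0.07], [0.0036, -0.0214, 0.03, 0.17], [0.01, -0.033, 0.03, 0.27], [0.0187, -0.0434, 0.03, 0.37], [0.029, -0.052, 0.03, 0.47], [0.041, -0.058, 0.03, 0.57]]
  ]
}}

```text
time_s: 15.6
tool_pos: [524.4, -33.5, 92.6]
orientation: [2.923, 1.144, 0.004]
ft_force: [5.3, -0.6, -1.2]
finger_gap: 44.0
grip_force: 2.3
```

Run:
```python
from plant import env
from h import *
s=env.sense();print(yang(s),s['tool_pos'],s['ft_force'],s['joints'],s['time_s'])
rows(s,[(*P(a),91.5,b) for a,b in((198,-55),(187,-63),(176,-71),(165,-79),(154,-87),(143,-95),(132,-103),(122,-110))])
```

```text
-47.24821076171575 [524.37079225 -33.50726898  92.57523445] [ 5.2633638  -0.64013485 -1.15933459] [-0.46784535  0.51763882  0.59367177  2.02332321 -0.43129064  0.72114647
 -0.43023708] 15.6
[0.0029, -0.0129, 0.001, 0.0861] [517.7 -22.   91.5 -55. ]
[0.0097, -0.0245, 0.001, 0.175] [514.8  -8.9  91.5 -63. ]
[0.0185, -0.0346, 0.001, 0.2639] [514.5   4.5  91.5 -71. ]
[0.0291, -0.0428, 0.001, 0.3528] [516.7  17.7  91.5 -79. ]
[0.0411, -0.0489, 0.0009, 0.4417] [521.4  30.3  91.5 -87. ]
[0.054, -0.0525, 0.0009, 0.5306] [528.4  41.7  91.5 -95. ]
[0.0674, -0.0536, 0.0009, 0.6195] [ 537.5   51.6   91.5 -103. ]
[0.0795, -0.0524, 0.0009, 0.6972] [ 547.2   59.    91.5 -110. ]
```

Request:
{"op": "send_rows", "data": {
  "commands": [
    [[0.002, -0.011, 0.001, 0.086], [0.008, -0.0225, 0.001, 0.175], [0.017, -0.0325, 0.001, 0.264], [0.0275, -0.041, 0.001, 0.353], [0.0395, -0.047, 0.001, 0.442], [0.0525, -0.0505, 0.001, 0.53], [0.066, -0.052, 0.001, 0.62], [0.073, -0.052, 0.001, 0.66]]
  ]
}}

```text
time_s: 16.6
tool_pos: [541.1, 54.1, 91.0]
orientation: [3.107, -0.451, 0.0]
ft_force: [0.2, -3.8, 1.2]
finger_gap: 43.9
grip_force: 1.6
```

Request:
{"op": "send_rows", "data": {
  "commands": [
    [[0, 0, 0, 0]]
  ]
}}

```text
time_s: 16.73
tool_pos: [540.9, 54.6, 90.9]
orientation: [3.109, -0.444, -0.001]
ft_force: [0.1, 0.1, -0.6]
finger_gap: 43.6
grip_force: 0.0
```

Run:
```python
from plant import env
from h import *
s=env.sense();print(yang(s),s['tool_pos'],s['ft_force'],s['joints'],s['time_s'],np.degrees(np.arctan2(*(s['tool_pos'][:2]-C)[::-1])))
c=env.capture('wrist');h=cv2.cvtColor(c['image'],cv2.COLOR_RGB2HSV);m=cv2.inRange(h,(22,150,100),(34,255,255))
n,l,st,ce=cv2.connectedComponentsWithStats(m)
for i in range(1,n):
    if st[i,4]>8:
        for z in (70,76):
            o=wray(c,s,*ce[i],z)[:2]-C;print(st[i],ce[i],z,np.hypot(*o),np.degrees(np.arctan2(*o[::-1])))
c=env.capture('side');h=cv2.cvtColor(c['image'],cv2.COLOR_RGB2HSV);m=cv2.inRange(h,(20,100,100),(34,255,255))
rows(s,[(*P(a),91.5,yang(s)) for a in(124,122,120,118)])
```

```text
-106.25837530245332 [540.8564184   54.59880789  90.85970781] [ 0.05796322  0.06442085 -0.62122881] [-0.80015356  0.64179907  0.8875059   1.99041602 -0.67538321  0.83454067
 -1.3835984 ] 16.725 128.30522245933432
[  241   228   158   108 11600] [324.70922414 279.81758621] 70 62.08634043614073 122.74425252308147
[  241   228   158   108 11600] [324.70922414 279.81758621] 76 60.026895598159214 120.96846358835387
[225 330   3  18  36] [225.80555556 338.36111111] 70 121.91596790786969 115.2884212555135
[225 330   3  18  36] [225.80555556 338.36111111] 76 117.77339569819728 114.41039223099554
[419 332   5  17  52] [421.         340.05769231] 70 82.36053299166994 169.9067018011121
[419 332   5  17  52] [421.         340.05769231] 76 78.04288367534444 168.81355978318007
[418 356   5  15  49] [420.34693878 363.95918367] 70 98.29683969129728 169.94099442762345
[418 356   5  15  49] [420.34693878 363.95918367] 76 93.36148344349924 169.0276549645036
[224 360   4   5  17] [225.29411765 361.70588235] 70 134.2171023644252 119.55525694547892
[224 360   4   5  17] [225.29411765 361.70588235] 76 129.46368752396296 118.74080232455948
[295 365  83  13 649] [335.86440678 370.06163328] 70 105.7880920259136 144.59147311573355
[295 365  83  13 649] [335.86440678 370.06163328] 76 101.31730461289953 143.55071792772307
[274 386   8   6  28] [277.5 388.5] 70 131.74394399082485 133.46389972064512
[274 386   8   6  28] [277.5 388.5] 76 126.63250133479107 132.61119906278097
[0.0033, -0.0041, -0.0006, -0.0] [ 545.2   57.6   91.5 -106.3]
[0.0049, -0.006, -0.0006, -0.0] [ 547.2   59.    91.5 -106.3]
[0.0065, -0.0078, -0.0006, -0.0] [ 549.3   60.2   91.5 -106.3]
[0.0083, -0.0095, -0.0007, -0.0] [ 551.4   61.4   91.5 -106.3]
```

Request:
{"op": "send_rows", "data": {
  "commands": [
    [[0.0033, -0.0041, 0, 0], [0.0065, -0.0078, -0.0005, 0], [0.0065, -0.0078, -0.0005, 0], [0.0065, -0.0078, -0.0005, 0]]
  ]
}}

```text
time_s: 17.32
tool_pos: [549.7, 59.8, 92.2]
orientation: [-3.11, 0.447, -0.001]
ft_force: [-0.5, -3.1, -0.5]
finger_gap: 43.8
grip_force: 1.3
```

Request:
{"op": "send_rows", "data": {
  "commands": [
    [[-0.001, 0.0014, 0, 0], [-0.001, 0.0014, -0.03, 0], [-0.001, 0.0014, -0.08, 0], [-0.001, 0.0014, -0.12, 0]]
  ]
}}

```text
time_s: 17.82
tool_pos: [548.0, 59.2, 213.8]
orientation: [-3.109, 0.446, -0.0]
ft_force: [0.9, -0.2, 0.1]
finger_gap: 44.1
grip_force: 0.0
```

Run:
```python
from plant import env
from h import *
s=env.sense();print(yang(s),s['tool_pos'],s['time_s'])
rows(s,[(480,250,230,yang(s)),(400,-200,230,yang(s))])
```

```text
-106.32961813003831 [547.99544983  59.15244693 213.75298814] 17.825
[-0.1189, -0.164, -0.0161, -0.0] [ 480.   250.   230.  -106.3]
[-0.0692, 0.2903, -0.0165, -0.0] [ 400.  -200.   230.  -106.3]
```

Retreating to the right, so the top view is clear.

Request:
{"op": "send_rows", "data": {
  "commands": [
    [[-0.07, 0.29, -0.016, 0], [-0.07, 0.29, -0.016, 0], [-0.07, 0.29, -0.016, 0], [-0.07, 0.29, -0.016, 0], [-0.07, 0.29, -0.016, 0], [-0.07, 0.29, -0.016, 0], [-0.07, 0.29, -0.016, 0]]
  ]
}}

```text
time_s: 18.7
tool_pos: [399.6, -199.0, 228.1]
orientation: [-3.109, 0.446, -0.0]
ft_force: [0.3, 0.1, 0.2]
finger_gap: 43.9
grip_force: 0.0
```

```bash
python3 - <<'E'
from plant import env
from h import *
c=env.capture('top');np.savez('top.npz',**c);cv2.imwrite('pics/top7.png',cv2.resize(c['image'][190:300,100:370,::-1],None,fx=2.9,fy=2.9))
c=env.capture('side');np.savez('side.npz',**c)
E
python3 m.py
```

```text
[105  45 171] [ 11 140 153] [ 29 105 253]
top cover ell [585.1  -0.6] [257.3 257.9] px [307. 231.] 9550
top scale ell [515.6 336.2] [147.4 149.5] px [152. 272.] 3411
top pad ell [541.8  56.7] [84.1 85.2] px [277. 256.] 1208
yellow [ 257  236   41   40 1208] [277.01655629 255.7897351 ] [541.54345708  56.73930971  56.        ] [540.56006468  55.58634911  70.        ]
yellow [249 265   5   6  14] [250.64285714 267.92857143] [516.80205302 114.22969071  56.        ] [516.12351403 112.36835727  70.        ]
yellow [256 268   4   4   9] [257.33333333 269.66666667] [512.6612175   99.84036857  56.        ] [512.03370018  98.15633444  70.        ]
206
top collar ell [541.4  56.1] [93.9 95.1] px [277. 256.] 1375
153 272 [512.94469836 320.38362707  71.54057098]
310 260 [529.4169927  -14.73034274  74.02128731]
276 253 [547.68893069  58.85804082  55.53028997]
[105 130 133] [ 14  31 183] [ 6 25 52]
side cover ell [5.829e+02 2.000e-01] [259.  264.6] px [351. 246.] 6318
side scale ell [515.1 326.4] [145.4 175.8] px [322. 178.] 1437
side pad ell [539.5  77.6] [50.1 76.8] px [330. 226.] 355
yellow [313 220  35  14 355] [329.64225352 226.36056338] [539.38801744  76.96606255  56.        ] [539.81182427  58.76790669  70.        ]
```

View pics/top7.png

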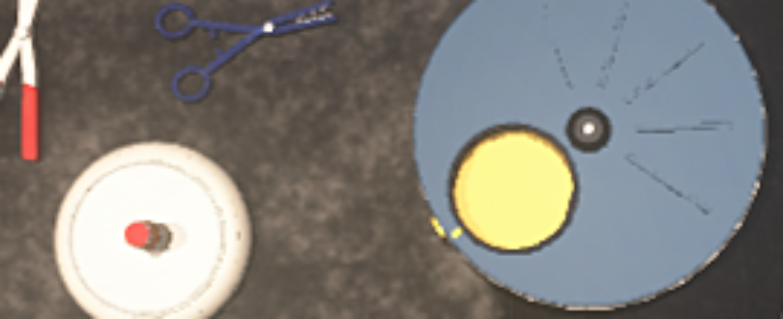

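The top crop shows the vial upright on the pan at (148,237), near the pan's middle. The opening at (513,188) has stopped about 5° short: its pointer is at (457,232), the rim tab at (438,227). I push about 6 mm further with the same grip.

Run:
```python
from plant import env
from h import *
s=env.sense();a=yang(s);print(a,s['tool_pos'],s['time_s'])
rows(s,[(548,59.2,210,a),(548,59.2,120,a),(548,59.2,91.5,a),(*P(117.5),91.5,a),(*P(114.8),91.5,a)])
```

```text
-106.21918917883403 [ 399.92204964 -198.49342338  227.88972875] 18.8
[0.0702, -0.2888, 0.018, -0.0] [ 548.    59.2  210.  -106.2]
[0.0702, -0.2888, 0.108, -0.0] [ 548.    59.2  120.  -106.2]
[0.0702, -0.2887, 0.1365, -0.0] [ 548.    59.2   91.5 -106.2]
[0.0733, -0.2922, 0.1365, -0.0] [ 552.    61.7   91.5 -106.2]
[0.0758, -0.2945, 0.1365, -0.0] [ 554.9   63.1   91.5 -106.2]
```

Request:
{"op": "send_rows", "data": {
  "commands": [
    [[0.07, -0.289, 0.018, 0], [0.07, -0.289, 0.018, 0], [0.07, -0.289, 0.018, 0], [0.07, -0.289, 0.018, 0], [0.07, -0.289, 0.018, 0], [0.07, -0.289, 0.06, 0], [0.07, -0.289, 0.1, 0], [0.07, -0.289, 0.1, 0]]
  ]
}}

```text
time_s: 19.8
tool_pos: [545.8, 59.3, 125.6]
orientation: [3.108, -0.443, -0.009]
ft_force: [-0.2, -0.3, 0.4]
finger_gap: 43.9
grip_force: 0.0
```

Run:
```python
from plant import env
from h import *
s=env.sense();a=yang(s);print(a,s['tool_pos'],s['time_s'])
rows(s,[(548,59.2,91.5,a),(*P(117.5),91.5,a),(*P(114.8),91.5,a)])
```

```text
-106.23282890686924 [545.76946019  59.26992547 125.58441202] 19.8
[0.0022, -0.0006, 0.0341, -0.0] [ 548.    59.2   91.5 -106.2]
[0.0053, -0.0041, 0.0341, -0.0] [ 552.    61.7   91.5 -106.2]
[0.0077, -0.0064, 0.0341, -0.0] [ 554.9   63.1   91.5 -106.2]
```

Request:
{"op": "send_rows", "data": {
  "commands": [
    [[0.001, 0, 0.01, 0], [0.001, 0, 0.034, 0], [0.001, 0, 0.036, 0], [0.001, 0, 0.036, 0]]
  ]
}}

```text
time_s: 20.3
tool_pos: [549.4, 57.5, 93.1]
orientation: [-3.109, 0.447, -0.002]
ft_force: [-0.0, 0.5, -0.1]
finger_gap: 44.1
grip_force: 0.0
```

Run:
```python
from plant import env
from h import *
s=env.sense();a=yang(s);print(a,s['tool_pos'],s['ft_force'],s['time_s'])
rows(s,[(*P(117.5),91.5,a),(*P(114.8),91.5,a)])
```

```text
-106.34959161397755 [549.41895709  57.53888113  93.13801981] [-0.02666355  0.54783788 -0.05501304] 20.3
[0.0013, -0.0047, 0.0016, -0.0] [ 552.    61.7   91.5 -106.3]
[0.0037, -0.0069, 0.0016, -0.0] [ 554.9   63.1   91.5 -106.3]
```

Request:
{"op": "send_rows", "data": {
  "commands": [
    [[0.0013, -0.0047, 0.0016, 0], [0.0037, -0.0069, 0.0016, 0], [0.0037, -0.0069, 0.0016, 0], [0.0037, -0.0069, 0.0016, 0]]
  ]
}}

```text
time_s: 20.8
tool_pos: [555.8, 61.1, 91.8]
orientation: [3.107, -0.45, 0.006]
ft_force: [0.2, -7.4, 2.7]
finger_gap: 43.8
grip_force: 4.4
```

Request:
{"op": "send_rows", "data": {
  "commands": [
    [[-0.0015, 0.003, 0, 0], [-0.0015, 0.003, -0.03, 0], [-0.0015, 0.003, -0.08, 0], [-0.0015, 0.003, -0.13, 0], [-0.0015, 0.003, -0.13, 0]]
  ]
}}

```text
time_s: 21.42
tool_pos: [554.0, 60.8, 224.3]
orientation: [-3.107, 0.445, -0.009]
ft_force: [-0.4, 0.1, -0.1]
finger_gap: 43.8
grip_force: 0.0
```

Request:
{"op": "send_rows", "data": {
  "commands": [
    [[-0.07, 0.29, 0, 0], [-0.07, 0.29, 0, 0], [-0.07, 0.29, 0, 0], [-0.07, 0.29, 0, 0], [-0.07, 0.29, 0, 0], [-0.07, 0.29, 0, 0], [-0.07, 0.29, 0, 0]]
  ]
}}

```text
time_s: 22.3
tool_pos: [403.3, -197.1, 220.2]
orientation: [-3.109, 0.446, 0.001]
ft_force: [0.4, 0.8, 0.5]
finger_gap: 44.2
grip_force: 0.0
```

```bash
python3 - <<'E'
from plant import env
from h import *
c=env.capture('top');np.savez('top.npz',**c)
c=env.capture('side');np.savez('side.npz',**c)
E
python3 m.py | grep -E "collar|yellow|pad"
```

```text
top pad ell [545.2  59.2] [83.6 85.2] px [276. 254.] 1207
yellow [ 256  235   40   39 1207] [275.87323944 254.15575808] [545.15334541  59.14263657  56.        ] [544.12547345  57.96006316  70.        ]
yellow [254 265   4   4  10] [255.2 266.6] [519.40916196 104.33737743  56.        ] [518.69849925 102.59793301  70.        ]
yellow [249 266   5   5  13] [250.69230769 268.15384615] [516.31251259 114.13060337  56.        ] [515.64000552 112.27049083  70.        ]
top collar ell [542.7  59.6] [87.7 94.7] px [275. 255.] 1319
side pad ell [543.5  80.5] [50.5 76.8] px [331. 226.] 358
yellow [315 219  35  14 358] [331.32681564 225.55865922] [543.21239132  80.02984272  56.        ] [543.57347454  61.78143776  70.        ]
```

```bash
python3 -c "
from plant import env
print(env.job_done())"
```

```text
the job is handed in; nothing more can be done
None
```

The vial, found in bay 2, stands upright near the middle of the pan and the cover is shut, with its opening an estimated 1–3 mm from the yellow pad's mark; I handed the job in at about 22 s and have no verdict back yet.

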